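# Lay the polishing sticks in the tapered rack by length

## Task

The mould polisher's five loose sticks (brown wooden lap, grey, white, red and green stone) lie strewn about the bench in front of the vice. Put them away in the tapered stick rack in order of length, the longest across the widest-set pair of saddles and so on down to the shortest at the narrow end, one to a pair. Each must lie seated down in both its saddles, with equal overhang at both ends; either end may point either way.

Things in the scene. Friction and masses are not known exactly. Their poses are not given: they have to be found in the camera images.
- wood_lap_stick_center (a point): brown wooden lapping stick with a red-stained end, 140 mm long, 14 mm wide, 10 mm high, loose, lying flat on the bench at the start. The point is its centre, half-way up (5 mm above its underside); its y axis runs along its length, z is up.
- grey_stone_center (a point): dark grey stone stick, 120 mm long, 14 mm wide, 11 mm high, loose, lying flat on the bench at the start. The point is its centre, half-way up (5.5 mm above its underside); its y axis runs along its length, z is up.
- white_stone_center (a point): off-white stone stick, 110 mm long, 12 mm wide, 10 mm high, loose, lying flat on the bench at the start. The point is its centre, half-way up (5 mm above its underside); its y axis runs along its length, z is up.
- red_stone_center (a point): brick-red stone stick, 100 mm long, 10 mm wide, 8 mm high, loose, lying flat on the bench at the start. The point is its centre, half-way up (4 mm above its underside); its y axis runs along its length, z is up.
- green_stone_center (a point): green stone stick, 90 mm long, 12 mm wide, 12 mm high, loose, lying flat on the bench at the start. The point is its centre, half-way up (6 mm above its underside); its y axis runs along its length, z is up.
- cradle_1: Pair of black Y-shaped saddles on the stick rack, widest-set pair, at the wide end of the rack, 100 mm apart centre to centre, each 10 mm thick. Origin: midway between them, level with their floors, 24 mm above the bench. x: from saddle to saddle, as a stick lies; z up. The rack is a low fixed frame of converging wooden rails, at any angle on the bench, with five pairs at 44 mm pitch.
- cradle_2: Pair of black Y-shaped saddles on the stick rack, second pair from the wide end, 89 mm apart centre to centre, each 10 mm thick. Origin: midway between them, level with their floors, 24 mm above the bench. x: from saddle to saddle, as a stick lies; z up. y points along the row to the wide end.
- cradle_3: Pair of black Y-shaped saddles on the stick rack, middle pair, 78 mm apart centre to centre, each 10 mm thick. Origin: midway between them, level with their floors, 24 mm above the bench. x: from saddle to saddle, as a stick lies; z up. Arms flare from 20 mm at a saddle's floor to 33 mm at its mouth, 12 mm higher.
- cradle_4: Pair of black Y-shaped saddles on the stick rack, second pair from the narrow end, 67 mm apart centre to centre, each 10 mm thick. Origin: midway between them, level with their floors, 24 mm above the bench. x: from saddle to saddle, as a stick lies; z up. Between the two saddles is open space for fingers.
- cradle_5: Pair of black Y-shaped saddles on the stick rack, closest-set pair, at the narrow end of the rack, 56 mm apart centre to centre, each 10 mm thick. Origin: midway between them, level with their floors, 24 mm above the bench. x: from saddle to saddle, as a stick lies; z up. The centre of a seated stick lies half its height above the origin.

How it is judged:
At the end, for the whole second after the job is handed in: Each stick rests in its own pair of saddles (longest in the widest-set pair, then in order of length to the shortest in the closest-set pair): its centre within 10 mm lengthwise and 8 mm sideways of the middle of the pair, within 4 mm of its seated height, along the pair within 0.2 rad, at rest (x of wood_lap_stick_center in the frame of cradle_1 between -0.01 and 0.01 m and y of wood_lap_stick_center in the frame of cradle_1 between -0.008 and 0.008 m and z of wood_lap_stick_center in the frame of cradle_1 between 0.001 and 0.009 m and angle between the y axis of wood_lap_stick_center and the x axis of cradle_1, either way round below 0.2 rad and linear speed of each of wood_lap_stick, grey_stone, white_stone, red_stone, green_stone below 0.02 m/s and x of grey_stone_center in the frame of cradle_2 between -0.01 and 0.01 m and y of grey_stone_center in the frame of cradle_2 between -0.008 and 0.008 m and z of grey_stone_center in the frame of cradle_2 between 0.0015 and 0.0095 m and angle between the y axis of grey_stone_center and the x axis of cradle_2, either way round below 0.2 rad and x of white_stone_center in the frame of cradle_3 between -0.01 and 0.01 m and y of white_stone_center in the frame of cradle_3 between -0.008 and 0.008 m and z of white_stone_center in the frame of cradle_3 between 0.001 and 0.009 m and angle between the y axis of white_stone_center and the x axis of cradle_3, either way round below 0.2 rad and x of red_stone_center in the frame of cradle_4 between -0.01 and 0.01 m and y of red_stone_center in the frame of cradle_4 between -0.008 and 0.008 m and z of red_stone_center in the frame of cradle_4 between 0 and 0.008 m and angle between the y axis of red_stone_center and the x axis of cradle_4, either way round below 0.2 rad and x of green_stone_center in the frame of cradle_5 between -0.01 and 0.01 m and y of green_stone_center in the frame of cradle_5 between -0.008 and 0.008 m and z of green_stone_center in the frame of cradle_5 between 0.002 and 0.01 m and angle between the y axis of green_stone_center and the x axis of cradle_5, either way round below 0.2 rad); the robot touches nothing.
It also fails if it takes over 128 s, if anything falls off the work surface, if the arm or the gripper's body presses on something with over 40 N, if the wrist force passes 120 N, or if a joint passes its speed limit or range.

## Robot

A 6-joint arm with a two-finger parallel gripper is mounted at the origin on a cart in front of the work surface, level with it; the furniture and walls round the work are solid. World frame = base frame: x ahead of the robot, y to its left, z up, the work surface at z = 0. Lengths are in m, angles in rad, forces in N, time in s.
With the tool pointing down it reaches from about 0.375 to 0.9 m from the base axis. Payload 3.1 kg.
Tool frame: the origin (TCP) lies midway between the tips of the shut fingers; the grasp point (between the pads) lies 19 mm behind it; y points along the fingers, z is the direction in which the jaws open and shut, and the axes are right-handed (so a half turn about y gives the same grasp; the last joint's range is limited). The gripper opens to 85 mm and grips with 20 to 120 N. Pads are 22 mm wide; open, the fingers measure 114 mm over their backs; the gripper's body (76 mm by 85 mm) begins 54 mm behind the grasp point. The pads swing forward as they close: fully open they stand 13 mm farther back than shut.
Start: joints at [-1.502, 0.527, 1.433, -0, 1.181, -0.178], TCP at [0.153, -0.606, 0.231] pointing down, gripper open.
Joint ranges: [-3.08, 3.08], [-0.75, 2.2], [0.22, 2.44], [-1.43, 4.57], [0, 2.65], [-2.85, 2.85]. Speed limits (rad/s): [2.79, 2.79, 3.14, 3.14, 3.14, 3.14].

## Interface

Orientations are given as a unit quaternion [w, x, y, z].
In Python, from station import robot gives the robot as it stands.
- The arm moves only by the tool carry_out, never from a script. Its argument "plan" is a list that holds one entry, the list of rows, each a list of 7 numbers: the shift along the tool's x, y, z in m, then the turn, a rotation vector about the tool's x, y, z in rad, then the finger opening in m, from 0 to 0.0854. In form: [[[tx, ty, tz, ax, ay, az, gripper], ...]]. A call has 1 to 12 rows; each row shifts and turns the pose as measured when the row begins, along the tool's axes as they then stand; what a row does not reach is not made up. A row lasts 1/10 s, in which the tool goes at most 50 mm and 8.59 degrees, less where a joint would pass 70% of its speed; a pose out of reach is approached as far as the arm can. A call with a gripper value outside its range is refused whole. The fingers move at their own pace and stop on an object; "newtons" is the grip in N (left out, the last holds). Time passes only in rows, so rows that do not move let the fingers close. It gives the time, the measured TCP pose, the force and the opening at its end, in the units of the state.
- robot.get_obs(): the state, without advancing time (a new reading comes with each control period).
- robot.capture(name): name is "scene" or "side" or "wrist"; returns a dict with "color" (480x640x3 uint8, blue, green, red), "depth" (480x640 float32, m along the optical axis (not along the pixel's ray), 0 where there is no reading), "fx", "fy", "cx", "cy" (pixels), "xyz" and "attitude" of the camera in the world; the wrist camera has in their place "hand_eye" (4x4, takes a point from camera to tool coordinates, whose origin is the TCP and whose axes are the tool frame's). Camera axes: x right, y down, z forward; pixel columns grow to the right and rows downward; lengths in m; the calibration is good to about 2 mm. A picture is of the moment at which its call begins: read the wrist's pose just before it.
- robot.hand_in(): hands the job in, once; it reports no verdict.
The state is a dict: "clock": time; "joint_pos": joint angles; "dq": joint speeds; "effort": joint torques, N m; "ee_pos": TCP position; "eef_rot": TCP orientation; "force": force on the tool from outside, world axes, zero at the start; "torque": the same for the moment, N m; "opening": finger opening in m.
Only numpy, scipy, OpenCV 4.12 (cv2) and the standard library are available. Lean on these libraries where they do the work, as an engineer would, in place of code of your own. Each camera call takes 0.05 s, during which the arm holds its last target. There are 200 camera calls.

## Working session

There is one attempt and no reset: what is moved stays moved. The work goes in short steps, Python scripts to look and compute and a tool call to move; the robot and the scene stay as the last step left them, time stands still between calls to the robot, and variables do not carry over. Pictures are saved under pics/ and viewed, about 12 in all and at most 16, crops included, and the job is handed in when it is done.

Besides the shell and the picture viewer there is one more tool, called after "Emit:" as name(argument=value, ...) on one line, values as JSON. carry_out: Moves the arm, as the interface text tells. Its arguments: {"type":"object","properties":{"plan":{"type":"array"},"newtons":{"type":"number"}},"required":["plan"]}

```bash
ls; mkdir -p pics; python3 - <<'E'
from station import robot
import cv2,numpy as np
o=robot.get_obs();print(o)
for n in("scene","side"):
    c=robot.capture(n);cv2.imwrite(f"pics/{n}0.png",c["color"]);np.savez(f"{n}0.npz",**c)
    print(n,c["fx"],c["fy"],c["cx"],c["cy"],c["xyz"],c["attitude"])
c=robot.capture("wrist");cv2.imwrite("pics/wrist0.png",c["color"]);print(c["hand_eye"],c["fx"],c["cx"],c["cy"])
E
```

```text
pics
{'clock': 0.0, 'joint_pos': array([-1.50251362e+00,  5.28477262e-01,  1.43389786e+00,  2.34620993e-05,
        1.18140087e+00, -1.78537506e-01]), 'dq': array([ 8.98323279e-04, -1.48591924e-03, -6.73430598e-04, -2.69793718e-04,
       -1.67707923e-03,  9.73476708e-05]), 'effort': array([-1.92555803e-03, -4.42363071e+01, -1.78028888e+01, -2.48556144e-04,
        8.39970162e-03,  2.54247162e-06]), 'ee_pos': array([ 0.15266384, -0.60533263,  0.23032822]), 'eef_rot': array([ 0.08708979, -0.08698941,  0.70249928, -0.70095861]), 'force': array([-0.4372722 , -0.15608945, -1.04505387]), 'torque': array([0.02469809, 0.01287758, 0.01893054]), 'opening': 0.08546256705494823}
scene 526.7116589063444 526.7116589063444 317.29389367131404 240.86593822859717 [0.10109708 0.5313018  0.86608504] [ 0.10836884 -0.30406583  0.89152029 -0.31779198]
side 496.61293328640204 496.61293328640204 318.49233517677715 239.54216909396774 [ 0.09887249 -0.84825546  0.7604335 ] [-0.43161285  0.87853659 -0.17839584  0.10029321]
[[ 1.40118644e-03  9.48315954e-01  3.17324578e-01 -8.18163058e-02]
 [ 1.04151864e-03 -3.17326101e-01  9.48315908e-01 -1.43475293e-01]
 [ 9.99998476e-01 -9.98267926e-04 -1.43232177e-03 -3.47234565e-04]
 [ 0.00000000e+00  0.00000000e+00  0.00000000e+00  1.00000000e+00]] 369.8301058170069 320.1091985148352 241.04179405482563
```

View pics/scene0.png

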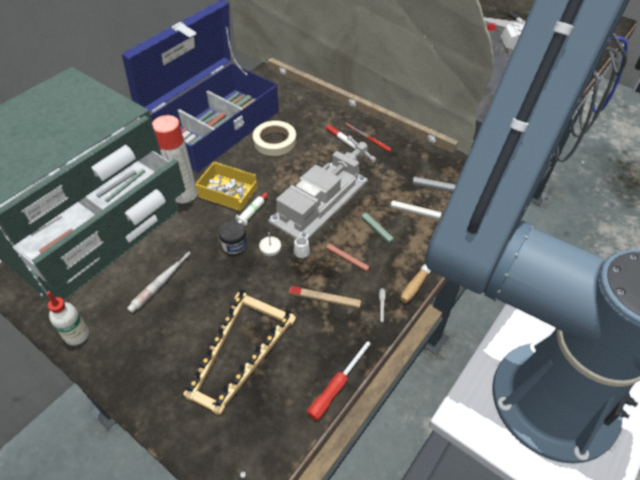

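View pics/side0.png

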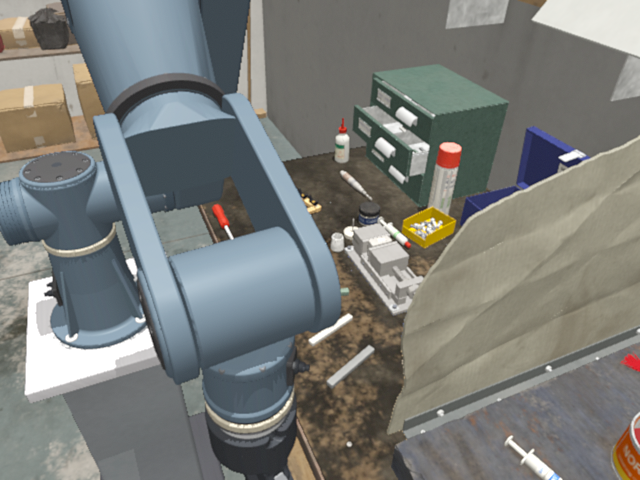

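The scene view shows the rack at about (190-295, 290-410), with its wide end towards upper right. The sticks are brown (325,297), red (348,256), green (377,227), white (416,209) and grey (434,183), the last two partly behind the arm. The side view shows white (331,329), grey (351,366) and a standing screen between the tool and the bench.

```bash
cat > h.py <<'E'
import numpy as np,cv2
from scipy.spatial.transform import Rotation as R
def rot(q): return R.from_quat(np.asarray(q),scalar_first=True).as_matrix()
def campose(c,o=None):
    if "xyz" in c: return rot(c["attitude"]),np.asarray(c["xyz"])
    T=np.eye(4);T[:3,:3]=rot(o["eef_rot"]);T[:3,3]=o["ee_pos"];T=T@c["hand_eye"];return T[:3,:3],T[:3,3]
def ray(c,uv,z,o=None):
    """cast pixels onto plane of height z"""
    A,t=campose(c,o);uv=np.atleast_2d(uv).astype(float)
    d=np.c_[(uv[:,0]-c["cx"])/c["fx"],(uv[:,1]-c["cy"])/c["fy"],np.ones(len(uv))]@A.T
    return t+d*((z-t[2])/d[:,2])[:,None]
def cloud(c,o=None):
    A,t=campose(c,o);v,u=np.mgrid[:480,:640];d=c["depth"]
    return np.stack([(u-c["cx"])/c["fx"]*d,(v-c["cy"])/c["fy"]*d,d],-1)@A.T+t
E
python3 - <<'E'
from h import *
c=dict(np.load("scene0.npz"));P=cloud(c)
for n,(u,v) in dict(bench=(420,290),bench2=(250,380),brown=(325,297),red=(348,256),green=(377,227),white=(416,209),grey=(434,183),vice=(320,190),curt=(470,60),curt2=(450,130),curtL=(240,20),rackA=(240,300),rackB=(291,320),rackC=(190,394),rackD=(218,408),jar=(232,235),steel=(302,245),sd=(330,400)).items():
    print(n,P[v,u].round(3),ray(c,(u,v),0.01)[0].round(3), c["color"][v,u])
s=dict(np.load("side0.npz"));P=cloud(s)
for n,(u,v) in dict(white=(331,329),grey=(351,366),curttop=(560,110),curtbase=(400,425),tin=(380,260)).items(): print(n,P[v,u].round(3),s["color"][v,u])
E
```

```text
bench [ 0.296 -0.053  0.   ] [ 0.294 -0.047  0.01 ] [53 58 59]
bench2 [0.435 0.292 0.   ] [0.431 0.294 0.01 ] [52 57 62]
brown [0.431 0.079 0.01 ] [0.431 0.08  0.01 ] [154 187 210]
red [ 0.455 -0.03   0.008] [ 0.454 -0.029  0.01 ] [131 147 207]
green [ 0.45  -0.129  0.012] [ 0.45  -0.131  0.01 ] [170 185 160]
white [ 0.412 -0.229  0.008] [ 0.411 -0.227  0.01 ] [244 249 248]
grey [ 0.421 -0.323  0.01 ] [ 0.421 -0.323  0.01 ] [188 187 184]
vice [ 0.575 -0.092  0.076] [ 0.615 -0.144  0.01 ] [203 205 204]
curt [ 0.459 -0.463  0.242] [ 0.592 -0.833  0.01 ] [89 98 99]
curt2 [ 0.469 -0.474  0.044] [ 0.484 -0.515  0.01 ] [100 109 109]
curtL [ 1.152 -0.47   0.103] [ 1.28  -0.592  0.01 ] [ 89  99 100]
rackA [0.549 0.19  0.023] [0.556 0.185 0.01 ] [ 70  92 108]
rackB [0.45  0.16  0.012] [0.45  0.159 0.01 ] [176 223 247]
rackC [0.491 0.376 0.017] [0.494 0.375 0.01 ] [162 194 212]
rackD [0.438 0.365 0.015] [0.44  0.364 0.01 ] [140 182 207]
jar [0.657 0.094 0.045] [0.681 0.076 0.01 ] [79 78 78]
steel [0.546 0.007 0.011] [0.547 0.006 0.01 ] [231 232 229]
sd [0.299 0.24  0.014] [0.3   0.239 0.01 ] [ 55  62 172]
white [ 0.413 -0.235  0.008] [255 255 255]
grey [ 0.406 -0.337  0.013] [202 206 206]
curttop [1.2   0.042 0.247] [103 108 110]
curtbase [ 0.427 -0.478  0.014] [124 141 145]
tin [ 0.567 -0.147  0.073] [209 214 217]
```

```bash
cat >> h.py <<'E'
def go(tgts,yaws=None,cap=.048,o=None):
    """print tool-frame deltas from the present pose through targets (world), tool kept pointing down"""
    from station import robot
    o=o or robot.get_obs();M=rot(o["eef_rot"]);p=np.array(o["ee_pos"])
    print("pos",p.round(4),"x",M[:,0].round(3),"z",M[:,2].round(3),"j",o["joint_pos"].round(2),"t",round(o["clock"],1),"F",o["force"].round(1),"op",round(o["opening"],4))
    for t in tgts:
        d=M.T@(np.asarray(t)-p);n=int(np.ceil(np.linalg.norm(d)/cap));print("to",t,"n",n,"each",(d/n).round(4));p=np.asarray(t)
E
python3 - <<'E'
from h import *
c=dict(np.load("scene0.npz"));P=cloud(c)
m=(abs(P[...,1]+.47)<.03)&(P[...,0]>.3);print("curtain",P[m].min(0),P[m].max(0))
go([[.1,-.44,.3],[.3,-.30,.33],[.42,-.1,.33]])
E
```

```text
curtain [ 0.3001516  -0.49986314 -0.80906169] [ 1.20721702 -0.44003621  0.37307071]
pos [ 0.1527 -0.6055  0.2306] x [-0.97  -0.244 -0.   ] z [ 0.244 -0.97  -0.002] j [-1.5   0.53  1.43  0.    1.18 -0.18] t 0.1 F [ 0.2 -0.2  0.9] op 0.0854
to [0.1, -0.44, 0.3] n 4 each [ 0.0027 -0.0173 -0.0434]
to [0.3, -0.3, 0.33] n 6 each [-0.038  -0.005  -0.0145]
to [0.42, -0.1, 0.33] n 5 each [-0.033   0.0001 -0.0329]
```

Emit:
carry_out(plan=[[[0.003,-0.017,-0.043,0,0,0,0.085],[0.003,-0.017,-0.043,0,0,0,0.085],[0.003,-0.017,-0.043,0,0,0,0.085],[0.003,-0.017,-0.043,0,0,0,0.085],[-0.038,-0.005,-0.015,0,0,0,0.085],[-0.038,-0.005,-0.015,0,0,0,0.085],[-0.038,-0.005,-0.015,0,0,0,0.085],[-0.038,-0.005,-0.015,0,0,0,0.085],[-0.038,-0.005,-0.015,0,0,0,0.085],[-0.038,-0.005,-0.015,0,0,0,0.085]]])

```text
clock: 1.15
ee_pos: [0.2975, -0.2909, 0.3277]
eef_rot: [0.082, -0.082, 0.705, -0.7]
force: [1.0, -0.6, -0.8]
opening: 0.0852
```

Emit:
carry_out(plan=[[[-0.033,0,-0.033,0,0,0,0.085],[-0.033,0,-0.033,0,0,0,0.085],[-0.033,0,-0.033,0,0,0,0.085],[-0.033,0,-0.033,0,0,0,0.085],[-0.033,0,-0.033,0,0,0,0.085],[0,0,0,0,0,0,0.085]]])

```text
clock: 1.75
ee_pos: [0.4274, -0.0815, 0.3299]
eef_rot: [0.085, -0.082, 0.704, -0.7]
force: [-0.7, -0.7, -0.6]
opening: 0.0853
```

```bash
python3 - <<'E'
from h import *
from station import robot
import pickle
o=robot.get_obs();c=robot.capture("wrist");s=robot.capture("scene")
pickle.dump((o,c,s),open("v1.pkl","wb"))
cv2.imwrite("pics/w1.png",c["color"])
go([])
E
```

```text
pos [ 0.4258 -0.0851  0.3297] x [-0.973 -0.231 -0.003] z [ 0.231 -0.973 -0.003] j [-0.46  0.14  1.75  0.    1.26  0.88] t 1.9 F [-0.1 -0.2  0. ] op 0.0847
```

View pics/w1.png

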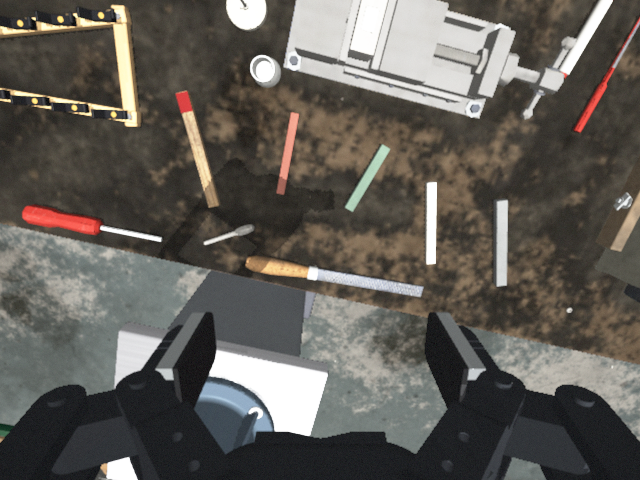

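The wrist view shows all five sticks: brown (198,150), red (288,153), green (368,178), white (431,222) and grey (501,243). The rack is at the top left, partly cut off.

```bash
python3 - <<'E'
from h import *
import pickle
o,c,s=pickle.load(open("v1.pkl","rb"))
P=cloud(c,o)
print("bench z",np.median(P[210:330:4,330:420:4,2][:20]).round(4))
seeds=dict(brown=(198,150,.010,140,14),red=(288,153,.008,100,10),green=(368,178,.012,90,12),white=(431,222,.010,110,12),grey=(501,243,.011,120,14))
z=P[...,2]; res={}
for n,(u,v,h,L,W) in seeds.items():
    m=((z>h-.004)&(z<h+.006)).astype(np.uint8)
    m=cv2.morphologyEx(m,cv2.MORPH_OPEN,np.ones((3,3)))
    k,lab=cv2.connectedComponents(m);l=lab[v,u]
    vv,uu=np.where(lab==l)
    q=ray(c,np.c_[uu,vv],h,o)[:,:2]
    (cx,cy),(w,hh),a=cv2.minAreaRect((q*1000).astype(np.float32))
    mu=q.mean(0);_,S,Vt=np.linalg.svd(q-mu,full_matrices=False);d=Vt[0]
    if d[1]<0:d=-d
    print(n,len(uu),"rect",round(cx,1),round(cy,1),"size",round(w,1),round(hh,1),"true",L,W,"mean",(mu*1000).round(1),"angle of length",np.degrees(np.arctan2(d[1],d[0])).round(1),"z",np.median(z[lab==l]).round(4))
m=(z>.02)&(P[...,1]>.1)&(z<.05)
go([[.45,.27,.33],[.40,.20,.33]])
E
```

```text
bench z 0.001
brown 1421 rect 434.1 75.3 size 139.6 15.7 true 140 14 mean [437.6  77. ] angle of length 24.2 z 0.0102
red 683 rect 455.8 -30.8 size 99.8 10.2 true 100 10 mean [457.7 -30.7] angle of length 1.2 z 0.009
green 734 rect 450.8 -133.0 size 12.7 89.7 true 90 12 mean [ 452.2 -133.5] angle of length 164.5 z 0.013
white 799 rect 413.2 -230.7 size 110.6 12.7 true 110 12 mean [ 414.6 -230.2] angle of length 18.0 z 0.0104
grey 1006 rect 408.9 -328.8 size 120.9 15.8 true 120 14 mean [ 411.5 -328. ] angle of length 21.9 z 0.0118
pos [ 0.4258 -0.0851  0.3297] x [-0.973 -0.231 -0.003] z [ 0.231 -0.973 -0.003] j [-0.46  0.14  1.75  0.    1.26  0.88] t 1.9 F [-0.1 -0.2  0. ] op 0.0847
to [0.45, 0.27, 0.33] n 8 each [-0.0132  0.0001 -0.0425]
to [0.4, 0.2, 0.33] n 2 each [ 0.0324 -0.0002  0.0283]
```

Emit:
carry_out(plan=[[[-0.015,0,-0.04,0,0,0,0.085],[-0.015,0,-0.04,0,0,0,0.085],[-0.015,0,-0.04,0,0,0,0.085],[-0.015,0,-0.04,0,0,0,0.085],[-0.015,0,-0.04,0,0,0,0.085],[-0.015,0,-0.04,0,0,0,0.085],[-0.015,0,-0.04,0,0,0,0.085],[-0.015,0,-0.04,0,0,0,0.085],[0,0,0,0,0,0,0.085],[0,0,0,0,0,0,0.085]]])

```text
clock: 2.85
ee_pos: [0.4783, 0.2445, 0.328]
eef_rot: [-0.07, 0.07, -0.702, 0.705]
force: [0.1, 0.2, 1.0]
opening: 0.0852
```

```bash
python3 - <<'E'
from h import *
from station import robot
import pickle
o=robot.get_obs();c=robot.capture("wrist");s=robot.capture("scene")
pickle.dump((o,c,s),open("v2.pkl","wb"))
P=cloud(c,o);z=P[...,2]
m=((z>.029)&(z<.042)&(P[...,0]>.38)&(P[...,0]<.62)&(P[...,1]>.1)&(P[...,1]<.45)).astype(np.uint8)
k,lab,st,ce=cv2.connectedComponentsWithStats(m)
for i in range(1,k):
    if st[i,4]>6: q=P[lab==i];print(i,st[i,4],ce[i].round(0),(q.mean(0)*1000).round(1),q[:,2].max().round(4))
im=c["color"].copy();im[m>0]=(0,0,255)
cv2.imwrite("pics/w2.png",np.vstack([im])[:400]);go([])
E
```

```text
1 52 [364. 135.] [549.6 207.1  34.7] 0.0387
2 68 [392. 135.] [555.7 176.2  33.9] 0.0382
3 60 [326. 140.] [536.  248.8  34. ] 0.0389
4 60 [353. 140.] [541.8 218.1  34.2] 0.0384
5 68 [287. 144.] [522.3 291.   34.1] 0.0384
6 60 [315. 144.] [528.4 259.9  34.5] 0.0377
7 69 [249. 149.] [508.5 332.9  34.3] 0.0387
8 50 [277. 149.] [514.5 301.6  34.9] 0.0381
9 69 [211. 154.] [494.4 375.   34.5] 0.0385
10 47 [239. 154.] [500.7 343.5  35. ] 0.0381
11 63 [216. 202.] [439.8 364.3  34.4] 0.0394
12 44 [242. 202.] [446.1 332.8  35. ] 0.0383
13 61 [253. 206.] [443.2 320.   34.1] 0.0377
14 43 [279. 206.] [449.1 288.8  34.8] 0.038
15 54 [289. 211.] [445.9 276.1  34.3] 0.0381
16 53 [315. 210.] [452.3 244.8  34.5] 0.0383
17 45 [325. 215.] [449.3 231.7  34.4] 0.0382
18 53 [351. 215.] [455.3 200.6  34.4] 0.0376
19 47 [361. 219.] [452.3 188.   34.5] 0.0389
20 57 [387. 219.] [458.4 156.8  34.2] 0.0383
pos [0.4782 0.244  0.3282] x [-0.981 -0.196 -0.   ] z [ 0.196 -0.981  0.005] j [ 0.27  0.3   1.53 -0.    1.31  1.64] t 3.0 F [-0.4  0.6  0.2] op 0.085
```

View pics/w2.png

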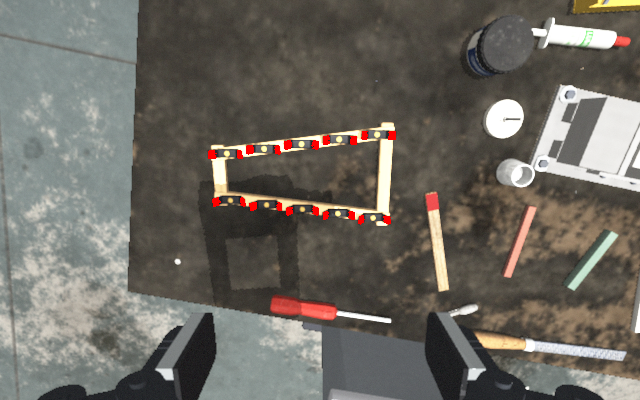

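All 20 saddle prongs are found in the overlay. The pair spacings come out at 99.2, 88.3, 77.7, 66.6 and 55.6 mm, against the given 100 to 56, and the pitch at 43.8 mm. Stick direction in the rack is 11.2°. I'll pick the brown stick first.

Emit:
carry_out(plan=[[[0.0127,0.026,0.0262,0,0,0,0.05],[0.0127,0.035,0.0262,0,0,0,0.05],[0.0127,0.035,0.0262,0,0,0,0.05],[0.0127,0.035,0.0262,0,0,0,0.05],[0.0127,0.035,0.0262,0,0,0,0.05],[0.0127,0.035,0.0262,0,0,0,0.05],[0,0,0,0,-0.112,0,0.05],[0,0,0,0,-0.112,0,0.05],[0,0,0,0,0,0,0.05]]])

```text
clock: 3.85
ee_pos: [0.4347, 0.0531, 0.1256]
eef_rot: [-0.145, 0.138, -0.691, 0.695]
force: [0.9, -0.6, 0.5]
opening: 0.05
```

```bash
cat >> h.py <<'E'
ST=dict(brown=(.4341,.0753,24.2),red=(.4558,-.0308,1.2),green=(.4508,-.133,-15.5),white=(.4132,-.2307,18.0),grey=(.4089,-.3288,21.9))
PL=dict(brown=(.504,.182),grey=(.4956,.2248),white=(.4872,.268),red=(.4788,.3108),green=(.4702,.3539))
def at(x,y,z,deg,o=None):
    """tool shift to (x,y,z) and turn about tool y for stick heading deg"""
    from station import robot
    o=o or robot.get_obs();M=rot(o["eef_rot"]);p=o["ee_pos"]
    h=np.degrees(np.arctan2(-M[1,0],-M[0,0]));d=M.T@(np.array([x,y,z])-p)
    up=R.align_vectors([[0,0,-1]],[M[:,1]])[0].as_rotvec()
    print("pos",np.round(p,4),"head",h.round(1),"shift",d.round(4),"norm",np.linalg.norm(d).round(3),"turn y",np.radians(h-deg).round(3),"tilt(tool)",(M.T@up).round(3),"j6",o["joint_pos"][5].round(2),"t",round(o["clock"],1),"F",o["force"].round(1),"op",round(o["opening"],4))
E
python3 - <<'E'
from h import *
x,y,a=ST["brown"];at(x,y,.003,a)
E
```

```text
pos [0.4347 0.0531 0.1256] head 23.1 shift [-0.007   0.1225 -0.0216] norm 0.125 turn y -0.02 tilt(tool) [-0.008  0.    -0.009] j6 1.04 t 3.9 F [ 0.9 -0.6  0.5] op 0.05
```

Emit:
carry_out(plan=[[[-0.007,0.02,-0.0216,0,-0.02,0,0.05],[0,0.035,0,0,0,0,0.05],[0,0.03,0,0,0,0,0.05],[0,0.015,0,0,0,0,0.05],[0,0,0,0,0,0,0.05]]])

```text
clock: 4.35
ee_pos: [0.4394, 0.0702, 0.0264]
eef_rot: [-0.149, 0.133, -0.689, 0.696]
force: [-1.0, -0.3, 0.1]
opening: 0.0502
```

```bash
python3 - <<'E'
from h import *
x,y,a=ST["brown"];at(x,y,.003,a)
from station import robot
cv2.imwrite("pics/w3.png",robot.capture("wrist")["color"])
E
```

```text
pos [0.4394 0.0702 0.0264] head 23.0 shift [ 0.0034  0.0232 -0.0071] norm 0.025 turn y -0.021 tilt(tool) [-0.015  0.    -0.021] j6 1.09 t 4.3 F [-1.  -0.3  0.1] op 0.0502
```

View pics/w3.png

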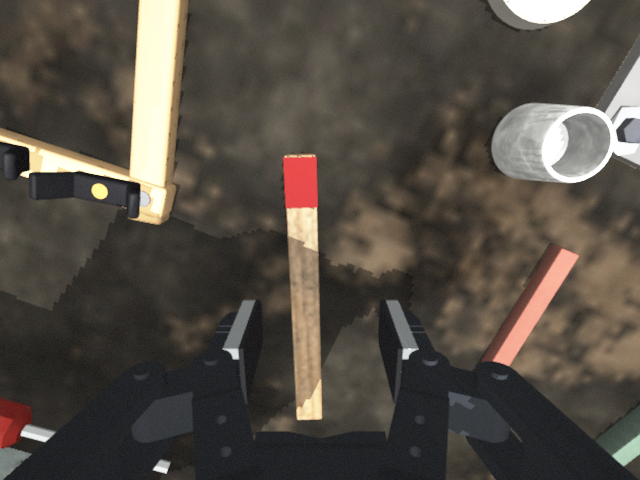

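The wrist view shows the brown stick (305,290) lying between the pads at (245,330) and (397,330), well aligned, and red to the right.

Emit:
carry_out(plan=[[[0.0034,0.008,-0.007,-0.015,-0.021,-0.021,0.05],[0,0.01,0,0,0,0,0.05],[0,0.004,0,0,0,0,0.05],[0,0,0,0,0,0,0.05]]])

```text
clock: 4.8
ee_pos: [0.4361, 0.0748, 0.0063]
eef_rot: [-0.149, 0.146, -0.691, 0.692]
force: [0.1, -0.0, 0.1]
opening: 0.0498
```

```bash
python3 - <<'E'
from h import *
x,y,a=ST["brown"];at(x,y,.003,a)
E
```

```text
pos [0.4361 0.0748 0.0063] head 24.1 shift [ 0.0016  0.0033 -0.0013] norm 0.004 turn y -0.001 tilt(tool) [-0.002 -0.    -0.004] j6 1.07 t 4.8 F [ 0.1 -0.   0.1] op 0.0498
```

Emit:
carry_out(plan=[[[0.0016,0.003,-0.0013,0,0,0,0.05],[0,0,0,0,0,0,0.0],[0,0,0,0,0,0,0.0],[0,0,0,0,0,0,0.0],[0,0,0,0,0,0,0.0],[0,0,0,0,0,0,0.0],[0,0,0,0,0,0,0.0]]], newtons=40)

```text
clock: 5.5
ee_pos: [0.4343, 0.0755, 0.004]
eef_rot: [-0.15, 0.145, -0.691, 0.692]
force: [-0.7, -0.6, -0.1]
opening: 0.0127
```

Emit:
carry_out(plan=[[[0,-0.02,0,0,0,0,0.0],[0,-0.03,0,0,0,0,0.0],[0,-0.03,0,0,0,0,0.0],[0,0,0,0,0.112,0,0.0],[0,0,0,0,0.112,0,0.0],[0,0,0,0,0,0,0.0]]])

```text
clock: 6.1
ee_pos: [0.4337, 0.0755, 0.0868]
eef_rot: [-0.069, 0.065, -0.704, 0.704]
force: [0.4, 0.1, 0.4]
opening: 0.0125
```

```bash
python3 - <<'E'
from h import *
x,y=PL["brown"];at(x,y,.08,11.2)
E
```

```text
pos [0.4337 0.0755 0.0868] head 10.9 shift [-0.0891  0.0072 -0.0914] norm 0.128 turn y -0.006 tilt(tool) [-0.002 -0.    -0.006] j6 1.3 t 6.1 F [0.4 0.1 0.4] op 0.0125
```

Emit:
carry_out(plan=[[[-0.028,0,-0.029,0,0,0,0.0],[-0.028,0,-0.029,0,0,0,0.0],[-0.027,0.003,-0.028,0,0,0,0.0],[0,0,0,0,0,0,0.0],[0,0,0,0,0,0,0]]])

```text
clock: 6.6
ee_pos: [0.4994, 0.1782, 0.0826]
eef_rot: [-0.071, 0.069, -0.703, 0.704]
force: [-0.1, -0.5, -0.3]
opening: 0.0121
```

```bash
python3 - <<'E'
from h import *
x,y=PL["brown"];at(x,y,.028,11.2)
from station import robot
cv2.imwrite("pics/w4.png",robot.capture("wrist")["color"])
E
```

```text
pos [0.4994 0.1782 0.0826] head 11.4 shift [-0.0052  0.0546 -0.0029] norm 0.055 turn y 0.003 tilt(tool) [-0.001 -0.    -0.002] j6 1.51 t 6.6 F [-0.1 -0.5 -0.3] op 0.0121
```

View pics/w4.png

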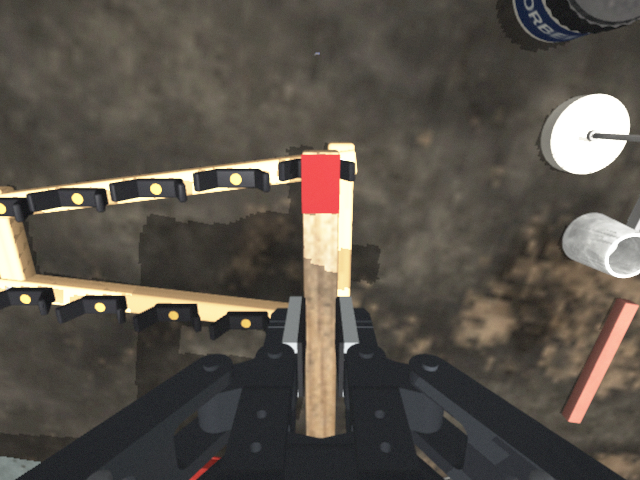

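The wrist view shows brown held in the gripper over the widest pair (320,165), with the other saddles free on the left.

Emit:
carry_out(plan=[[[-0.0052,0.02,-0.0029,0,0,0,0.0],[0,0.02,0,0,0,0,0.0],[0,0.008,0,0,0,0,0.0],[0,0.003,0,0,0,0,0.0],[0,0,0,0,0,0,0]]])

```text
clock: 7.15
ee_pos: [0.5006, 0.1776, 0.0304]
eef_rot: [-0.068, 0.07, -0.703, 0.704]
force: [-0.6, -0.4, -0.1]
opening: 0.0124
```

```bash
python3 - <<'E'
from h import *
x,y=PL["brown"];at(x,y,.028,11.2)
E
```

```text
pos [0.5006 0.1776 0.0304] head 11.2 shift [-0.0042  0.0024 -0.0037] norm 0.006 turn y 0.001 tilt(tool) [-0.001 -0.     0.003] j6 1.51 t 7.2 F [-0.6 -0.4 -0.1] op 0.0124
```

Emit:
carry_out(plan=[[[-0.004,0.001,-0.0035,0,0,0,0.0],[0,0.001,0,0,0,0,0.0],[0,0,0,0,0,0,0.03],[0,0,0,0,0,0,0.03],[0,0,0,0,0,0,0.03],[0,-0.015,0,0,0,0,0.03],[0,-0.03,0,0,0,0,0.03],[0,-0.04,0,0,0,0,0.03],[0,-0.04,0,0,0,0,0.03],[0,0,0,0,0,0,0.05]]])

```text
clock: 8.15
ee_pos: [0.5046, 0.1821, 0.1591]
eef_rot: [-0.069, 0.07, -0.703, 0.704]
force: [0.5, -0.1, -0.0]
opening: 0.0435
```

```bash
python3 - <<'E'
from h import *
from station import robot
x,y,a=ST["grey"];at(x,y,.12,a)
cv2.imwrite("pics/w5.png",robot.capture("wrist")["color"])
E
```

```text
pos [0.5046 0.1821 0.1591] head 11.3 shift [0.1935 0.04   0.4823] norm 0.521 turn y -0.186 tilt(tool) [-0.001 -0.     0.002] j6 1.51 t 8.2 F [ 0.5 -0.1 -0. ] op 0.0435
```

View pics/w5.png

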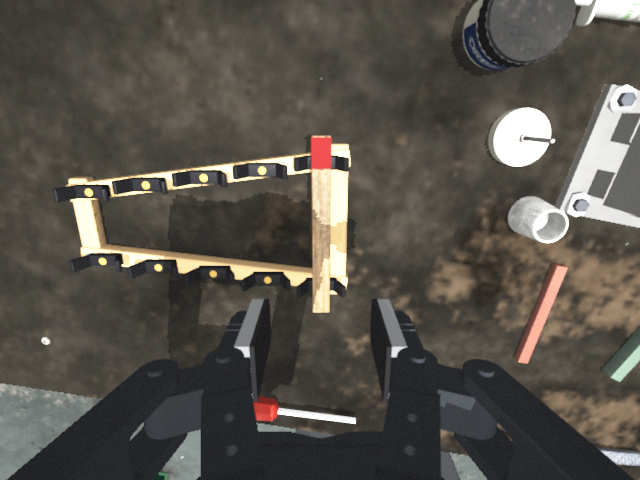

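Brown is seated in the widest pair, from (320,140) to (320,310), with about equal overhang. Next is grey.

Emit:
carry_out(plan=[[[0.018,0,0.045,0,0,0,0.05],[0.018,0,0.045,0,0,0,0.05],[0.018,0,0.045,0,0,0,0.05],[0.018,0,0.045,0,0,0,0.05],[0.018,0,0.045,0,0,0,0.05],[0.018,0,0.045,0,0,0,0.05],[0.018,0,0.045,0,0,0,0.05],[0.018,0,0.045,0,0,0,0.05],[0.018,0,0.045,0,0,0,0.05],[0,0,0,0,-0.093,0,0.05],[0,0,0,0,-0.093,0,0.05],[0,0,0,0,0,0,0.05]]])

```text
clock: 9.4
ee_pos: [0.416, -0.2611, 0.146]
eef_rot: [0.132, -0.143, 0.697, -0.69]
force: [-0.3, -0.2, 0.2]
opening: 0.0504
```

```bash
python3 - <<'E'
from h import *
x,y,a=ST["grey"];at(x,y,.003,a)
E
```

```text
pos [ 0.416  -0.2611  0.146 ] head 22.4 shift [0.0305 0.1425 0.0618] norm 0.158 turn y 0.009 tilt(tool) [ 0.014 -0.     0.013] j6 0.4 t 9.4 F [-0.3 -0.2  0.2] op 0.0504
```

Emit:
carry_out(plan=[[[0.015,0.02,0.031,0.014,0.009,0.013,0.05],[0.015,0.03,0.031,0,0,0,0.05],[0,0.035,0,0,0,0,0.05],[0,0.025,0,0,0,0,0.05],[0,0,0,0,0,0,0.05]]])

```text
clock: 9.9
ee_pos: [0.4108, -0.329, 0.0297]
eef_rot: [0.131, -0.132, 0.695, -0.694]
force: [0.9, 0.4, -0.5]
opening: 0.0502
```

```bash
python3 - <<'E'
from h import *
x,y,a=ST["grey"];at(x,y,.003,a)
E
```

```text
pos [ 0.4108 -0.329   0.0297] head 21.5 shift [ 0.0016  0.0267 -0.0008] norm 0.027 turn y -0.008 tilt(tool) [ 0.002 -0.     0.   ] j6 0.31 t 9.9 F [ 0.9  0.4 -0.5] op 0.0502
```

Emit:
carry_out(plan=[[[0.0016,0.013,-0.001,0.002,-0.008,0,0.05],[0,0.01,0,0,0,0,0.05],[0,0.004,0,0,0,0,0.05],[0,0.001,0,0,0,0,0.05],[0,0,0,0,0,0,0.0],[0,0,0,0,0,0,0.0],[0,0,0,0,0,0,0.0],[0,0,0,0,0,0,0.0],[0,0,0,0,0,0,0.0],[0,0,0,0,0,0,0.0]]])

```text
clock: 10.9
ee_pos: [0.4109, -0.3275, 0.0044]
eef_rot: [-0.135, 0.134, -0.693, 0.695]
force: [-0.2, -0.4, -1.3]
opening: 0.0126
```

Emit:
carry_out(plan=[[[0,-0.02,0,0,0,0,0.0],[0,-0.04,0,0,0,0,0.0],[0,-0.045,0,0,0,0,0.0],[0,-0.035,0,0,0,0,0.0],[0,0,0,0,0.09,0,0.0],[0,0,0,0,0.09,0,0.0],[0,0,0,0,0,0,0.0]]])

```text
clock: 11.6
ee_pos: [0.4103, -0.3273, 0.1497]
eef_rot: [-0.069, 0.068, -0.703, 0.704]
force: [0.1, 0.3, -0.7]
opening: 0.0123
```

```bash
python3 - <<'E'
from h import *
x,y=PL["grey"];at(x,y,.13,11.2)
E
```

```text
pos [ 0.4103 -0.3273  0.1497] head 11.2 shift [-0.1906  0.019  -0.5251] norm 0.559 turn y -0.001 tilt(tool) [-0.002 -0.    -0.001] j6 0.49 t 11.6 F [ 0.1  0.3 -0.7] op 0.0123
```

Emit:
carry_out(plan=[[[-0.016,0,-0.044,0,0,0,0.0],[-0.016,0,-0.044,0,0,0,0.0],[-0.016,0,-0.044,0,0,0,0.0],[-0.016,0,-0.044,0,0,0,0.0],[-0.016,0,-0.044,0,0,0,0.0],[-0.016,0,-0.044,0,0,0,0.0],[-0.016,0,-0.044,0,0,0,0.0],[-0.016,0,-0.044,0,0,0,0.0],[-0.016,0,-0.044,0,0,0,0.0],[-0.016,0,-0.044,0,0,0,0.0],[0,0,0,0,0,0,0.0],[0,0,0,0,0,0,0]]])

```text
clock: 12.8
ee_pos: [0.4812, 0.1497, 0.1433]
eef_rot: [-0.075, 0.076, -0.701, 0.705]
force: [0.1, 0.0, -0.9]
opening: 0.0129
```

```bash
python3 - <<'E'
from h import *
at(.4979,.2252,.0285,11.2)
E
```

```text
pos [0.4812 0.1497 0.1433] head 12.3 shift [-0.0326  0.1144 -0.0708] norm 0.138 turn y 0.019 tilt(tool) [-0.005 -0.     0.002] j6 1.44 t 12.8 F [ 0.1  0.  -0.9] op 0.0129
```

Emit:
carry_out(plan=[[[-0.016,0,-0.035,-0.005,0.019,0.002,0.0],[-0.016,0,-0.035,0,0,0,0.0],[0,0.02,0,0,0,0,0.0],[0,0.035,0,0,0,0,0.0],[0,0.005,0,0,0,0,0.0],[0,0,0,0,0,0,0]]])

```text
clock: 13.4
ee_pos: [0.4999, 0.2196, 0.0809]
eef_rot: [-0.067, 0.068, -0.703, 0.704]
force: [-0.5, 0.0, -0.0]
opening: 0.0124
```

```bash
python3 - <<'E'
from h import *
at(.4979,.2252,.0285,11.2)
E
```

```text
pos [0.4999 0.2196 0.0809] head 10.9 shift [ 0.0008  0.0524 -0.0059] norm 0.053 turn y -0.005 tilt(tool) [-0.001 -0.     0.002] j6 1.59 t 13.4 F [-0.5  0.  -0. ] op 0.0124
```

Emit:
carry_out(plan=[[[0,0.005,-0.006,0,-0.005,0,0.0],[0,0.02,0,0,0,0,0.0],[0,0.016,0,0,0,0,0.0],[0,0.006,0,0,0,0,0.0],[0,0,0,0,0,0,0]]])

```text
clock: 13.9
ee_pos: [0.5024, 0.224, 0.0374]
eef_rot: [-0.07, 0.066, -0.704, 0.704]
force: [-0.3, 0.4, -0.7]
opening: 0.0127
```

```bash
python3 - <<'E'
from h import *
at(.4979,.2252,.0285,11.2)
E
```

```text
pos [0.5024 0.224  0.0374] head 11.0 shift [ 0.0043  0.0089 -0.002 ] norm 0.01 turn y -0.003 tilt(tool) [-0.001  0.    -0.006] j6 1.6 t 13.9 F [-0.3  0.4 -0.7] op 0.0127
```

Emit:
carry_out(plan=[[[0.004,0.004,-0.002,0,-0.003,-0.003,0.0],[0,0.0045,0,0,0,0,0.0],[0,0,0,0,0,0,0.0],[0,0,0,0,0,0,0.03],[0,0,0,0,0,0,0.03],[0,0,0,0,0,0,0.03],[0,-0.015,0,0,0,0,0.03],[0,-0.03,0,0,0,0,0.03],[0,-0.04,0,0,0,0,0.03],[0,-0.035,0,0,0,0,0.03],[0,0,0,0,0,0,0.05]]])

```text
clock: 15.0
ee_pos: [0.4985, 0.2255, 0.1546]
eef_rot: [-0.071, 0.067, -0.704, 0.704]
force: [1.0, 0.5, 0.4]
opening: 0.043
```

```bash
python3 - <<'E'
from h import *
from station import robot
x,y,a=ST["white"];at(x,y,.14,a)
cv2.imwrite("pics/w6.png",robot.capture("wrist")["color"])
E
```

```text
pos [0.4985 0.2255 0.1546] head 11.2 shift [0.1724 0.0139 0.4309] norm 0.464 turn y -0.118 tilt(tool) [-0.001  0.    -0.006] j6 1.6 t 15.0 F [1.  0.5 0.4] op 0.043
```

View pics/w6.png

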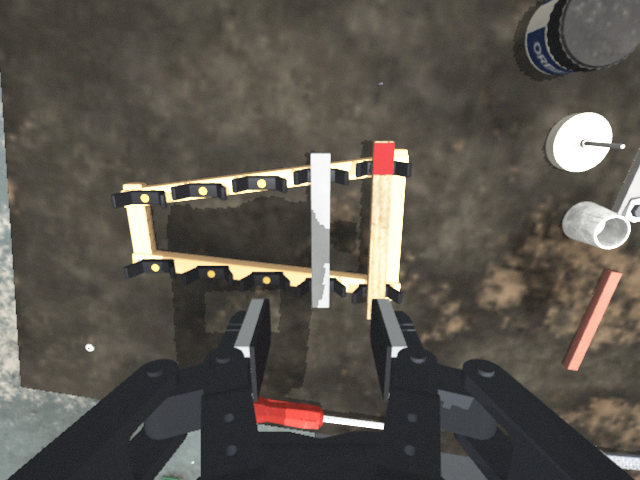

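Grey is seated in the second pair at (320,155-305) and brown is still in place. Next is white.

Emit:
carry_out(plan=[[[0.0185,0,0.0455,0,0,0,0.05],[0.0185,0,0.0455,0,0,0,0.05],[0.0185,0,0.0455,0,0,0,0.05],[0.0185,0,0.0455,0,0,0,0.05],[0.0185,0,0.0455,0,0,0,0.05],[0.0185,0,0.0455,0,0,0,0.05],[0.0185,0,0.0455,0,0,0,0.05],[0.0185,0,0.0455,0,0,0,0.05],[0.0185,0,0.0455,0,0,0,0.05],[0,0,0,0,-0.118,0,0.05],[0,0,0,0,0,0,0.05]]])

```text
clock: 16.15
ee_pos: [0.4086, -0.2193, 0.1417]
eef_rot: [0.11, -0.115, 0.701, -0.695]
force: [0.1, 1.7, -0.3]
opening: 0.0503
```

```bash
python3 - <<'E'
from h import *
x,y,a=ST["white"];at(x,y,.003,a)
E
```

```text
pos [ 0.4086 -0.2193  0.1417] head 18.3 shift [-0.0014  0.1386  0.0135] norm 0.139 turn y 0.006 tilt(tool) [ 0.009 -0.     0.005] j6 0.52 t 16.1 F [ 0.1  1.7 -0.3] op 0.0503
```

Emit:
carry_out(plan=[[[-0.0014,0,0.0135,0.009,0.006,0.005,0.05],[0,0.025,0,0,0,0,0.05],[0,0.04,0,0,0,0,0.05],[0,0.03,0,0,0,0,0.05],[0,0.01,0,0,0,0,0.05],[0,0,0,0,0,0,0.05]]])

```text
clock: 16.75
ee_pos: [0.4184, -0.2317, 0.0322]
eef_rot: [-0.11, 0.108, -0.697, 0.7]
force: [-0.0, 0.2, 0.5]
opening: 0.05
```

```bash
python3 - <<'E'
from h import *
x,y,a=ST["white"];at(x,y,.003,a)
E
```

```text
pos [ 0.4184 -0.2317  0.0322] head 17.7 shift [ 0.0047  0.0292 -0.0026] norm 0.03 turn y -0.004 tilt(tool) [-0.005  0.    -0.003] j6 0.52 t 16.8 F [-0.   0.2  0.5] op 0.05
```

Emit:
carry_out(plan=[[[0.0055,0.012,-0.0026,-0.005,-0.004,-0.003,0.05],[0.001,0.012,0,0,0,0,0.05],[0,0.005,0,0,0,0,0.05],[0,0.001,0,0,0,0,0.05],[0,0,0,0,0,0,0.0],[0,0,0,0,0,0,0.0],[0,0,0,0,0,0,0.0],[0,0,0,0,0,0,0.0],[0,0,0,0,0,0,0.0],[0,0,0,0,0,0,0.0]]])

```text
clock: 17.75
ee_pos: [0.4161, -0.2329, 0.0058]
eef_rot: [-0.113, 0.109, -0.695, 0.701]
force: [-0.6, -0.1, -1.0]
opening: 0.0099
```

Emit:
carry_out(plan=[[[0,-0.02,0,0,0,0,0.0],[0,-0.04,0,0,0,0,0.0],[0,-0.045,0,0,0,0,0.0],[0,-0.035,0,0,0,0,0.0],[0,0,0,0,0.118,0,0.0],[0,0,0,0,0,0,0.0],[0,0,0,0,0,0,0.0]]])

```text
clock: 18.45
ee_pos: [0.4144, -0.2316, 0.1504]
eef_rot: [-0.071, 0.067, -0.701, 0.706]
force: [0.6, 0.2, -0.0]
opening: 0.0099
```

```bash
python3 - <<'E'
from h import *
x,y=PL["white"];at(x,y,.13,11.2)
E
```

```text
pos [ 0.4144 -0.2316  0.1504] head 11.2 shift [-0.1685  0.018  -0.4761] norm 0.505 turn y 0.0 tilt(tool) [-0.007  0.    -0.005] j6 0.63 t 18.4 F [ 0.6  0.2 -0. ] op 0.0099
```

Emit:
carry_out(plan=[[[-0.016,0,-0.0445,-0.007,0,-0.005,0.0],[-0.016,0,-0.0445,0,0,0,0.0],[-0.016,0,-0.0445,0,0,0,0.0],[-0.016,0,-0.0445,0,0,0,0.0],[-0.016,0,-0.0445,0,0,0,0.0],[-0.016,0,-0.0445,0,0,0,0.0],[-0.016,0,-0.0445,0,0,0,0.0],[-0.016,0,-0.0445,0,0,0,0.0],[-0.016,0,-0.0445,0,0,0,0.0],[-0.016,0,-0.0445,0,0,0,0.0],[0,0,0,0,0,0,0.0],[0,0,0,0,0,0,0]]])

```text
clock: 19.65
ee_pos: [0.4813, 0.2513, 0.1362]
eef_rot: [0.068, -0.082, 0.703, -0.703]
force: [-0.2, -0.2, 0.1]
opening: 0.01
```

```bash
python3 - <<'E'
from h import *
at(.4893,.2684,.0303,11.2)
E
```

```text
pos [0.4813 0.2513 0.1362] head 12.2 shift [-0.0135  0.1057 -0.0148] norm 0.108 turn y 0.018 tilt(tool) [0.002 0.    0.019] j6 1.63 t 19.6 F [-0.2 -0.2  0.1] op 0.01
```

Emit:
carry_out(plan=[[[-0.0135,0,-0.0148,0.002,0.018,0.019,0.0],[0,0.02,0,0,0,0,0.0],[0,0.03,0,0,0,0,0.0],[0,0.02,0,0,0,0,0.0],[0,0,0,0,0,0,0.0],[0,0,0,0,0,0,0]]])

```text
clock: 20.25
ee_pos: [0.489, 0.2607, 0.0605]
eef_rot: [-0.064, 0.071, -0.703, 0.705]
force: [-0.1, 0.5, -0.5]
opening: 0.0101
```

```bash
python3 - <<'E'
from h import *
at(.4893,.2684,.0303,11.2)
E
```

```text
pos [0.489  0.2607 0.0605] head 11.0 shift [-0.0021  0.0302 -0.0076] norm 0.031 turn y -0.004 tilt(tool) [-0.002 -0.     0.01 ] j6 1.67 t 20.2 F [-0.1  0.5 -0.5] op 0.0101
```

Emit:
carry_out(plan=[[[-0.0015,0,-0.0075,-0.002,-0.004,0.01,0.0],[0.001,0.013,0,0,0,0,0.0],[0.001,0.01,0,0,0,0,0.0],[0,0.004,0,0,0,0,0.0],[0,0,0,0,0,0,0]]])

```text
clock: 20.75
ee_pos: [0.4886, 0.2678, 0.0341]
eef_rot: [0.071, -0.067, 0.704, -0.703]
force: [0.5, -0.6, -0.0]
opening: 0.0102
```

```bash
python3 - <<'E'
from h import *
at(.4893,.2684,.0303,11.2)
E
```

```text
pos [0.4886 0.2678 0.0341] head 11.2 shift [-0.0008  0.0038 -0.0005] norm 0.004 turn y -0.0 tilt(tool) [ 0.     0.    -0.005] j6 1.68 t 20.8 F [ 0.5 -0.6 -0. ] op 0.0102
```

Emit:
carry_out(plan=[[[0,0.004,0,0,0,0,0.0],[0,0,0,0,0,0,0.0],[0,0,0,0,0,0,0.03],[0,0,0,0,0,0,0.03],[0,0,0,0,0,0,0.03],[0,-0.015,0,0,0,0,0.03],[0,-0.03,0,0,0,0,0.03],[0,-0.04,0,0,0,0,0.03],[0,-0.035,0,0,0,0,0.03],[0,0,0,0,0,0,0.05]]])

```text
clock: 21.75
ee_pos: [0.4883, 0.2677, 0.1537]
eef_rot: [0.07, -0.067, 0.704, -0.704]
force: [0.9, 1.6, 0.1]
opening: 0.0433
```

```bash
python3 - <<'E'
from h import *
x,y,a=ST["red"];at(x,y,.14,a)
E
```

```text
pos [0.4883 0.2677 0.1537] head 11.2 shift [0.0899 0.0133 0.2866] norm 0.301 turn y 0.174 tilt(tool) [ 0.     0.    -0.004] j6 1.68 t 21.8 F [0.9 1.6 0.1] op 0.0433
```

Emit:
carry_out(plan=[[[0.0143,0,0.0455,0,0,0,0.05],[0.0143,0,0.0455,0,0,0,0.05],[0.0143,0,0.0455,0,0,0,0.05],[0.0143,0,0.0455,0,0,0,0.05],[0.0143,0,0.0455,0,0,0,0.05],[0.0143,0,0.0455,0,0,0,0.05],[0,0,0,0,0.087,0,0.05],[0,0,0,0,0.087,0,0.05],[0,0,0,0,0,0,0.05]]])

```text
clock: 22.65
ee_pos: [0.4582, -0.0272, 0.1519]
eef_rot: [0.01, -0.001, 0.708, -0.706]
force: [0.2, 0.6, -0.5]
opening: 0.0499
```

```bash
python3 - <<'E'
from h import *
x,y,a=ST["red"];at(x,y,.002,a)
E
```

```text
pos [ 0.4582 -0.0272  0.1519] head 0.9 shift [0.0044 0.1499 0.0039] norm 0.15 turn y -0.005 tilt(tool) [ 0.003 -0.    -0.012] j6 1.24 t 22.6 F [ 0.2  0.6 -0.5] op 0.0499
```

Emit:
carry_out(plan=[[[0.0044,0,0.0039,0.003,-0.005,-0.012,0.05],[0.001,0.03,0,0,0,0,0.05],[0.001,0.045,0,0,0,0,0.05],[0.001,0.035,0,0,0,0,0.05],[0.001,0.012,0,0,0,0,0.05],[0,0,0,0,0,0,0.05]]])

```text
clock: 23.25
ee_pos: [0.4517, -0.0306, 0.0265]
eef_rot: [-0.015, 0.012, -0.706, 0.708]
force: [0.4, 0.5, 0.1]
opening: 0.0503
```

```bash
python3 - <<'E'
from h import *
x,y,a=ST["red"];at(x,y,.002,a)
E
```

```text
pos [ 0.4517 -0.0306  0.0265] head 2.2 shift [-0.004   0.0245  0.0003] norm 0.025 turn y 0.017 tilt(tool) [-0.003  0.    -0.004] j6 1.22 t 23.2 F [0.4 0.5 0.1] op 0.0503
```

Emit:
carry_out(plan=[[[-0.004,0.01,0,-0.003,0.017,-0.004,0.05],[0,0.01,0,0,0,0,0.05],[0,0.004,0,0,0,0,0.05],[0,0,0,0,0,0,0.05]]])

```text
clock: 23.65
ee_pos: [0.4578, -0.03, 0.0021]
eef_rot: [-0.01, 0.008, -0.707, 0.707]
force: [-1.0, -0.3, 0.3]
opening: 0.0498
```

```bash
python3 - <<'E'
from h import *
x,y,a=ST["red"];at(x,y,.002,a)
E
```

```text
pos [ 0.4578 -0.03    0.0021] head 1.4 shift [0.0021 0.0001 0.0007] norm 0.002 turn y 0.003 tilt(tool) [-0.001 -0.    -0.003] j6 1.24 t 23.6 F [-1.  -0.3  0.3] op 0.0498
```

Emit:
carry_out(plan=[[[0.002,-0.001,0,0,0,0,0.0],[0,0,0,0,0,0,0.0],[0,0,0,0,0,0,0.0],[0,0,0,0,0,0,0.0],[0,0,0,0,0,0,0.0],[0,0,0,0,0,0,0.0]]])

```text
clock: 24.25
ee_pos: [0.4566, -0.0304, 0.005]
eef_rot: [-0.011, 0.007, -0.706, 0.708]
force: [0.4, 1.2, -0.4]
opening: 0.008
```

Emit:
carry_out(plan=[[[0,-0.02,0,0,0,0,0.0],[0,-0.04,0,0,0,0,0.0],[0,-0.045,0,0,0,0,0.0],[0,-0.03,0,0,0,0,0.0],[0,0,0,0,-0.087,0,0.0],[0,0,0,0,-0.087,0,0.0],[0,0,0,0,0,0,0.0]]])

```text
clock: 24.95
ee_pos: [0.4556, -0.0303, 0.1453]
eef_rot: [-0.074, 0.07, -0.703, 0.704]
force: [1.0, -0.3, 0.6]
opening: 0.0079
```

```bash
python3 - <<'E'
from h import *
x,y=PL["red"];at(x,y,.13,11.2)
E
```

```text
pos [ 0.4556 -0.0303  0.1453] head 11.7 shift [-0.0918  0.0148 -0.3293] norm 0.342 turn y 0.009 tilt(tool) [-0.003  0.    -0.005] j6 1.05 t 24.9 F [ 1.  -0.3  0.6] op 0.0079
```

Emit:
carry_out(plan=[[[-0.0128,0,-0.0445,0,0.009,0,0.0],[-0.0128,0,-0.0445,0,0,0,0.0],[-0.0128,0,-0.0445,0,0,0,0.0],[-0.0128,0,-0.0445,0,0,0,0.0],[-0.0128,0,-0.0445,0,0,0,0.0],[-0.0128,0,-0.0445,0,0,0,0.0],[-0.0128,0,-0.0445,0,0,0,0.0],[0,0,0,0,0,0,0.0],[0,0,0,0,0,0,0]]])

```text
clock: 25.85
ee_pos: [0.4872, 0.3022, 0.1403]
eef_rot: [-0.061, 0.059, -0.703, 0.706]
force: [-0.4, -0.7, -0.9]
opening: 0.008
```

```bash
python3 - <<'E'
from h import *
from station import robot
at(.4796,.311,.0295,11.2)
cv2.imwrite("pics/w7.png",robot.capture("wrist")["color"])
E
```

```text
pos [0.4872 0.3022 0.1403] head 9.7 shift [ 0.0062  0.1107 -0.0104] norm 0.111 turn y -0.026 tilt(tool) [-0.004 -0.    -0.002] j6 1.77 t 25.9 F [-0.4 -0.7 -0.9] op 0.008
```

View pics/w7.png

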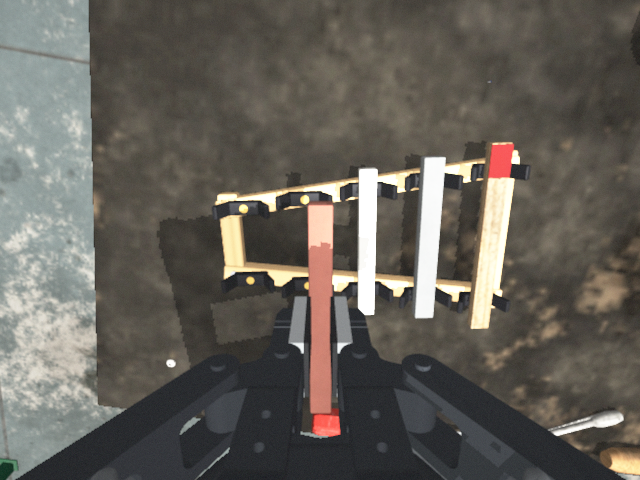

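Brown, grey and white are seated at (493,235), (428,235) and (366,240). Red is held over pair four at (320,300).

Emit:
carry_out(plan=[[[0.0062,0,-0.0104,-0.004,-0.026,-0.002,0.0],[0,0.025,0,0,0,0,0.0],[0,0.03,0,0,0,0,0.0],[0,0.018,0,0,0,0,0.0],[0,0,0,0,0,0,0.0],[0,0,0,0,0,0,0]]])

```text
clock: 26.5
ee_pos: [0.4771, 0.3057, 0.0663]
eef_rot: [0.064, -0.067, 0.704, -0.704]
force: [-0.3, -0.3, -0.1]
opening: 0.0079
```

```bash
python3 - <<'E'
from h import *
at(.4796,.311,.0295,11.2)
E
```

```text
pos [0.4771 0.3057 0.0663] head 10.7 shift [-0.0036  0.0368 -0.0047] norm 0.037 turn y -0.009 tilt(tool) [ 0.001 -0.     0.004] j6 1.75 t 26.5 F [-0.3 -0.3 -0.1] op 0.0079
```

Emit:
carry_out(plan=[[[-0.0036,0,-0.0047,0.001,-0.009,0.004,0.0],[0,0.015,0,0,0,0,0.0],[0,0.014,0,0,0,0,0.0],[0,0.005,0,0,0,0,0.0],[0,0,0,0,0,0,0]]])

```text
clock: 27.0
ee_pos: [0.4819, 0.3114, 0.0326]
eef_rot: [0.071, -0.067, 0.704, -0.703]
force: [0.1, 0.5, 0.2]
opening: 0.008
```

```bash
python3 - <<'E'
from h import *
at(.4796,.311,.0295,11.2)
E
```

```text
pos [0.4819 0.3114 0.0326] head 11.2 shift [ 0.0024  0.0031 -0.    ] norm 0.004 turn y -0.0 tilt(tool) [ 0.001  0.    -0.005] j6 1.76 t 27.0 F [0.1 0.5 0.2] op 0.008
```

Emit:
carry_out(plan=[[[0.002,0.003,0,0,0,0,0.0],[0,0,0,0,0,0,0.0],[0,0,0,0,0,0,0.03],[0,0,0,0,0,0,0.03],[0,0,0,0,0,0,0.03],[0,-0.015,0,0,0,0,0.03],[0,-0.03,0,0,0,0,0.03],[0,-0.04,0,0,0,0,0.03],[0,-0.035,0,0,0,0,0.03],[0,0,0,0,0,0,0.05]]])

```text
clock: 28.0
ee_pos: [0.4797, 0.3111, 0.1574]
eef_rot: [0.071, -0.067, 0.704, -0.703]
force: [-0.1, -0.1, 0.5]
opening: 0.0433
```

```bash
python3 - <<'E'
from h import *
x,y,a=ST["green"];at(x,y,.14,a)
E
```

```text
pos [0.4797 0.3111 0.1574] head 11.2 shift [0.1146 0.0161 0.4301] norm 0.445 turn y 0.466 tilt(tool) [ 0.001  0.    -0.007] j6 1.76 t 28.0 F [-0.1 -0.1  0.5] op 0.0433
```

Emit:
carry_out(plan=[[[0.0122,0,0.0455,0,0,0,0.05],[0.0122,0,0.0455,0,0,0,0.05],[0.0122,0,0.0455,0,0,0,0.05],[0.0122,0,0.0455,0,0,0,0.05],[0.0122,0,0.0455,0,0,0,0.05],[0.0122,0,0.0455,0,0,0,0.05],[0.0122,0,0.0455,0,0,0,0.05],[0.0122,0,0.0455,0,0,0,0.05],[0.0122,0,0.0455,0,0,0,0.05],[0,0,0,0,0.14,0,0.05],[0,0,0,0,0.14,0,0.05],[0,0,0,0,0.14,0,0.05]]])

```text
clock: 29.2
ee_pos: [0.4549, -0.1286, 0.163]
eef_rot: [-0.074, 0.094, 0.704, -0.7]
force: [-1.1, -0.1, 0.1]
opening: 0.0499
```

Emit:
carry_out(plan=[[[0,0,0,0,0,0,0.05]]])

```text
clock: 29.3
ee_pos: [0.4546, -0.1289, 0.1632]
eef_rot: [-0.075, 0.094, 0.704, -0.7]
force: [0.5, 0.1, 1.2]
opening: 0.0502
```

```bash
python3 - <<'E'
from h import *
x,y,a=ST["green"];at(x,y,.003,a)
E
```

```text
pos [ 0.4546 -0.1289  0.1632] head -13.7 shift [0.0069 0.16   0.0063] norm 0.16 turn y 0.031 tilt(tool) [ 0.009 -0.    -0.026] j6 1.27 t 29.3 F [0.5 0.1 1.2] op 0.0502
```

Emit:
carry_out(plan=[[[0.005,0,0.005,0.009,0.031,-0.026,0.05],[0,0.03,0,0,0,0,0.05],[0,0.045,0,0,0,0,0.05],[0,0.04,0,0,0,0,0.05],[0,0.015,0,0,0,0,0.05],[0,0,0,0,0,0,0.05]]])

```text
clock: 29.9
ee_pos: [0.4521, -0.1338, 0.0323]
eef_rot: [0.085, -0.091, -0.7, 0.703]
force: [0.7, 0.1, 0.0]
opening: 0.0498
```

```bash
python3 - <<'E'
from h import *
x,y,a=ST["green"];at(x,y,.003,a)
E
```

```text
pos [ 0.4521 -0.1338  0.0323] head -14.3 shift [ 0.0017  0.0293 -0.0006] norm 0.029 turn y 0.021 tilt(tool) [-0.003  0.    -0.009] j6 1.3 t 29.9 F [0.7 0.1 0. ] op 0.0498
```

Emit:
carry_out(plan=[[[0.002,0.012,-0.0006,-0.003,0.021,-0.009,0.05],[0.001,0.011,0,0,0,0,0.05],[0,0.003,0,0,0,0,0.05],[0,0,0,0,0,0,0.05],[0,0,0,0,0,0,0.0],[0,0,0,0,0,0,0.0],[0,0,0,0,0,0,0.0],[0,0,0,0,0,0,0.0],[0,0,0,0,0,0,0.0],[0,0,0,0,0,0,0.0]]])

```text
clock: 30.9
ee_pos: [0.452, -0.1334, 0.0085]
eef_rot: [0.091, -0.097, -0.7, 0.702]
force: [0.1, 0.1, -0.5]
opening: 0.0105
```

Emit:
carry_out(plan=[[[0,-0.02,0,0,0,0,0.0],[0,-0.04,0,0,0,0,0.0],[0,-0.045,0,0,0,0,0.0],[0,-0.03,0,0,0,0,0.0],[0,0,0,0,-0.12,0,0.0],[0,0,0,0,-0.12,0,0.0],[0,0,0,0,-0.12,0,0.0],[0,0,0,0,-0.1,0,0.0],[0,0,0,0,0,0,0.0]]])

```text
clock: 31.8
ee_pos: [0.4505, -0.1327, 0.1492]
eef_rot: [-0.077, 0.072, -0.702, 0.705]
force: [0.1, -0.4, -0.4]
opening: 0.0098
```

```bash
python3 - <<'E'
from h import *
x,y=PL["green"];at(x,y,.13,11.2)
E
```

```text
pos [ 0.4505 -0.1327  0.1492] head 12.1 shift [-0.121   0.0175 -0.4718] norm 0.487 turn y 0.015 tilt(tool) [-0.005 -0.    -0.006] j6 0.83 t 31.8 F [ 0.1 -0.4 -0.4] op 0.0098
```

Emit:
carry_out(plan=[[[-0.012,0,-0.044,-0.005,0.015,-0.006,0.0],[-0.012,0,-0.044,0,0,0,0.0],[-0.012,0,-0.044,0,0,0,0.0],[-0.012,0,-0.044,0,0,0,0.0],[-0.012,0,-0.044,0,0,0,0.0],[-0.012,0,-0.044,0,0,0,0.0],[-0.012,0,-0.044,0,0,0,0.0],[-0.012,0,-0.044,0,0,0,0.0],[-0.012,0,-0.044,0,0,0,0.0],[-0.012,0,-0.044,0,0,0,0.0],[0,0,0,0,0,0,0.0],[0,0,0,0,0,0,0]]])

```text
clock: 33.0
ee_pos: [0.492, 0.3371, 0.1459]
eef_rot: [-0.057, 0.055, -0.704, 0.706]
force: [0.3, -0.2, -0.4]
opening: 0.0103
```

```bash
python3 - <<'E'
from h import *
from station import robot
at(.4715,.3542,.0330,11.2)
cv2.imwrite("pics/w8.png",robot.capture("wrist")["color"])
E
```

```text
pos [0.492  0.3371 0.1459] head 9.2 shift [ 0.0178  0.1128 -0.0205] norm 0.116 turn y -0.036 tilt(tool) [-0.003  0.    -0.003] j6 1.83 t 33.0 F [ 0.3 -0.2 -0.4] op 0.0103
```

View pics/w8.png

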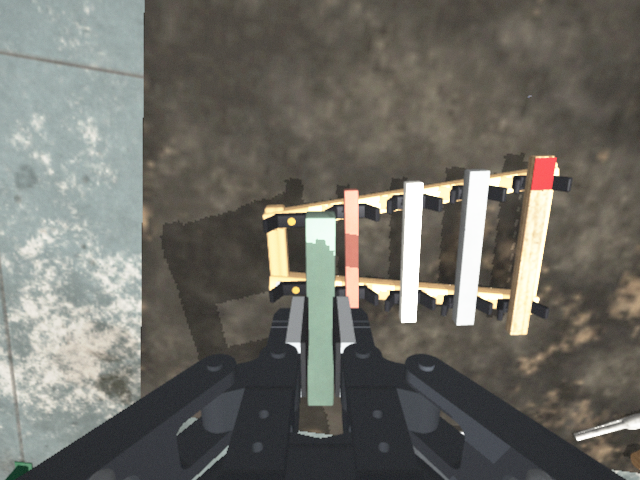

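Red is seated in pair four at (351,245). Green is held level at (320,310) and needs to move about 20 mm left to reach pair five.

Emit:
carry_out(plan=[[[0.0178,0,-0.0205,-0.003,-0.036,-0.003,0.0],[0,0,0,0,0,0,0.0],[0,0.025,0,0,0,0,0.0],[0,0.03,0,0,0,0,0.0],[0,0.016,0,0,0,0,0.0],[0,0,0,0,0,0,0.0]]])

```text
clock: 33.65
ee_pos: [0.4731, 0.3454, 0.074]
eef_rot: [-0.064, 0.064, -0.704, 0.705]
force: [-0.3, -0.2, -1.1]
opening: 0.0099
```

```bash
python3 - <<'E'
from h import *
at(.4715,.3542,.0330,11.2)
E
```

```text
pos [0.4731 0.3454 0.074 ] head 10.3 shift [ 0.     0.041 -0.009] norm 0.042 turn y -0.015 tilt(tool) [-0.001  0.     0.   ] j6 1.83 t 33.6 F [-0.3 -0.2 -1.1] op 0.0099
```

Emit:
carry_out(plan=[[[0,0,-0.009,0,-0.015,0,0.0],[0,0,0,0,0,0,0.0],[0,0.015,0,0,0,0,0.0],[0,0.015,0,0,0,0,0.0],[0,0.005,0,0,0,0,0.0],[0,0,0,0,0,0,0]]])

```text
clock: 34.25
ee_pos: [0.4751, 0.3536, 0.0405]
eef_rot: [0.07, -0.065, 0.704, -0.704]
force: [-0.1, -0.6, -0.5]
opening: 0.0102
```

```bash
python3 - <<'E'
from h import *
at(.4715,.3542,.0330,11.2)
E
```

```text
pos [0.4751 0.3536 0.0405] head 11.0 shift [ 0.0035  0.0075 -0.0013] norm 0.008 turn y -0.004 tilt(tool) [-0.    -0.    -0.007] j6 1.83 t 34.2 F [-0.1 -0.6 -0.5] op 0.0102
```

Emit:
carry_out(plan=[[[0.0035,0.004,-0.0013,0,-0.004,-0.006,0.0],[0,0.0035,0,0,0,0,0.0],[0,0,0,0,0,0,0.0],[0,0,0,0,0,0,0.03],[0,0,0,0,0,0,0.03],[0,0,0,0,0,0,0.03],[0,-0.015,0,0,0,0,0.03],[0,-0.03,0,0,0,0,0.03],[0,-0.045,0,0,0,0,0.03],[0,-0.045,0,0,0,0,0.03],[0,-0.045,0,0,0,0,0.05],[0,-0.03,0,0,0,0,0.05]]])

```text
clock: 35.45
ee_pos: [0.4691, 0.3533, 0.2517]
eef_rot: [-0.067, 0.071, -0.703, 0.704]
force: [0.2, 0.6, -0.4]
opening: 0.0498
```

Emit:
carry_out(plan=[[[0,0,0.045,0,0,0,0.05],[0,0,0.045,0,0,0,0.05],[0,0,0,0,0,0,0.05],[0,0,0,0,0,0,0.05]]])

```text
clock: 35.85
ee_pos: [0.4908, 0.2654, 0.2652]
eef_rot: [0.077, -0.064, 0.705, -0.702]
force: [0.1, -0.2, 0.3]
opening: 0.0496
```

```bash
python3 - <<'E'
from h import *
from station import robot
o=robot.get_obs();c=robot.capture("wrist");cv2.imwrite("pics/w9.png",c["color"][:400])
P=cloud(c,o);z=P[...,2];d=np.array([np.cos(np.radians(11.2)),np.sin(np.radians(11.2))]);n=np.array([-d[1],d[0]])
Hs=dict(brown=.010,grey=.011,white=.010,red=.008,green=.012)
hsv=cv2.cvtColor(c["color"],cv2.COLOR_BGR2HSV)
for k,(x,y) in PL.items():
    t=P[...,:2]-np.array([x,y]);u=t@d;v=t@n;L=dict(brown=.14,grey=.12,white=.11,red=.1,green=.09)[k]
    m=(abs(v)<.014)&(abs(u)<L/2+.02)&(abs(z-.024-Hs[k])<.004)&(hsv[...,2]>60)
    q=cv2.morphologyEx(m.astype(np.uint8),cv2.MORPH_OPEN,np.ones((3,3)))
    vv,uu=np.where(q);g=ray(c,np.c_[uu,vv],.024+Hs[k],o)[:,:2]-np.array([x,y])
    r=cv2.minAreaRect((np.c_[g@d,g@n]*1000).astype(np.float32))
    print(k,"off mm",np.round(r[0],1),"size",np.round(r[1],1),"ang",round(r[2],1),"topz",np.median(z[q>0]).round(4),"expect",.024+Hs[k])
print(o["ee_pos"],o["clock"],o["force"])
E
```

```text
brown off mm [-0.3  0.1] size [ 15.  139.2] ang 90.0 topz 0.0339 expect 0.034
grey off mm [1.8 0.7] size [ 14.3 119.7] ang 90.0 topz 0.0361 expect 0.035
white off mm [-0.4 -0.1] size [ 11.3 109.9] ang 89.8 topz 0.0346 expect 0.034
red off mm [0.5 0.3] size [10.5 99.7] ang 89.9 topz 0.033 expect 0.032
green off mm [1.1 0.5] size [13.2 89.3] ang 89.9 topz 0.037 expect 0.036000000000000004
[0.49076302 0.26542704 0.26522437] 35.85 [ 0.09716271 -0.2182017   0.27141328]
```

View pics/w9.png

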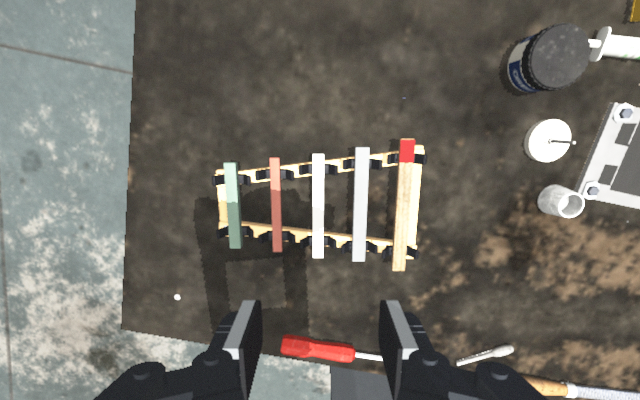

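All five sticks lie in order, with green at (232,205), red (276,205), white (318,205), grey (360,205) and brown (404,205). They are centred within 2 mm and at seated height.

```bash
python3 -c "
from station import robot
print(robot.hand_in())"
```

```text
the job is handed in; nothing more can be done
None
```

All five sticks are in the rack in order of length: brown, grey, white, red, then green at the narrow end. I handed the job in just after 35.9 s of the 128 s allowed.

In the last wrist-camera check, every stick was within 1.8 mm lengthwise and 0.7 mm sideways of the middle of its pair. Each was within 0.3° of the pair's direction, and each top face was within about 1 mm of its seated height. The gripper was empty, about 0.23 m above the sticks, and touching nothing.

No check failed or disagreed. I did not measure the sticks' speed directly. The offsets are relative to saddle positions from the same camera, so any shared calibration error (about 2 mm) would not show in them.

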